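Open the battery bay of the cordless juice pump

ROBOT

A 6-joint arm with a two-finger parallel gripper is mounted at the origin on the work surface. World frame = base frame: x ahead of the robot, y to its left, z up, the work surface at z = 0. Lengths are in m, angles in rad, forces in N, time in s.
With the tool pointing down it reaches from about 0.35 to 0.975 m from the base axis. Payload 4.9 kg.
Tool frame: the origin (TCP) lies between the finger pads; the fingertips stand 14 mm ahead of it and the grasp point (between the pads) lies 5 mm behind it (manip.tcp_to_tips is the distance from the TCP to the fingertips, in m); z points along the fingers, y is the line along which they close (so a half turn about z gives the same grasp; the last joint's range is limited). The gripper opens to 85 mm and grips with 20 to 120 N. Pads are 22 mm wide; open, the fingers measure 114 mm over their backs; the gripper's body (76 mm by 85 mm) begins 54 mm behind the grasp point. The pads swing forward as they close: fully open they stand 13 mm farther back than shut.
Start: joints at [1.021, 0.053, 1.613, -0, 1.476, -0.119], TCP at [0.261, 0.568, 0.245] pointing down, gripper open.
Joint ranges: [-3.01, 3.01], [-1.01, 2.22], [0.06, 2.58], [-1.02, 4.17], [0.09, 2.62], [-3.14, 3.14]. Speed limits (rad/s): [2.57, 2.57, 3.14, 3.14, 3.14, 3.14].

INTERFACE

Orientations are given as a unit quaternion [w, x, y, z].
In Python, from plant import manip gives the robot as it stands.
- The arm moves only by the tool servo_tool, never from a script. Its argument "moves" is a list that holds one entry, the list of rows, each a list of 7 numbers: the shift along the tool's x, y, z in mm, then the turn, a rotation vector about the tool's x, y, z in degrees, then the finger opening in mm, from 0 to 85.4. In form: [[[x, y, z, ax, ay, az, fingers], ...]]. A call has 1 to 12 rows; each row shifts and turns the commanded pose from where the row before left it, along the tool's axes as they then stand; what a row does not reach is not made up. A row lasts 1/8 s, in which the tool goes at most 62.5 mm and 10.7 degrees, less where a joint would pass 70% of its speed; a pose out of reach is approached as far as the arm can. A call with a gripper value outside its range is refused whole. The fingers move at their own pace and stop on an object; the grip force is fixed at half the most. Time passes only in rows, so rows that do not move let the fingers close. It gives the time, the measured TCP pose, the force, the opening and the grip force at its end, in the units of the state.
- manip.state(): the state, without advancing time (a new reading comes with each control period).
- manip.grab_frame(name): name is "scene" or "top"; returns a dict with "image" (480x640x3 uint8, blue, green, red), "mtx" (3x3 intrinsics, pixels), "eye" and "rotation" of the camera in the world. Camera axes: x right, y down, z forward; pixel columns grow to the right and rows downward; lengths in m; the calibration is good to about 2 mm. A picture is of the moment at which its call begins. There is no depth.
- manip.job_done(): hands the job in; it is judged then, once.
The state is a dict: "time": time; "joint_pos": joint angles; "joint_vel": joint speeds; "joint_efforts": joint torques, N m; "tool_pos": TCP position; "tool_rot": TCP orientation; "contact_force": force on the tool from outside, world axes, zero at the start; "ft_torque": the same for the moment, N m; "gripper_width": opening from 0.0 (shut) to 1.0 (fully open); "grasp_force": force on a finger pad.
Only numpy, scipy, OpenCV 4.12 (cv2) and the standard library are available. Lean on these libraries where they do the work, as an engineer would, in place of code of your own. Each camera call takes 0.05 s, during which the arm holds its last target. There are 200 camera calls.

TASK

Open the battery bay of the juice pump: press the orange snap tab inward, towards the green rib, by feel, until the battery cover springs loose, never loading the tab with more than 20 N, neither by pushing it nor by pulling at a cover that is still latched. Then lift the cover off by its green rib and put it down, not dropped, flat and rib up in the empty brown tray. Leave the cups, the jug, the two spare batteries and the spoon where they are.

Things in the scene. Friction and masses are not known exactly. Their poses are not given: they have to be found in the camera images.
- pump_base: White and grey battery base, green stripe, 180 (x) x 120 (y) x 70 (z) mm, in a black cradle. Origin: centre of its underside, 6 mm above the table; x points from its plain front block inward to the rear, z up. Pushed along +x it first slides back at about 3 N through 1 to 20 mm of free play (unknown, varies), then meets a stop; only then does the tab take full force. It moves no other way.
- snap_tab: Orange springy upright tab of the base, 24 mm wide (y), 6 mm thick (x), rising 35 mm above the seated cover through its slot. Origin: its hinge, at x -33, y 0, z 10 mm in the base's frame. A hook on its -x side holds down the cover's front bar. Pressed to the base's +x it bends, lets go after 4 to 9 mm at 4 to 10 N, hits a hard stop at 10 mm, and springs back. Breaks above 20 N.
- tab_press (a point): Where to press: middle of the ribbed outer (-x) face of the snap tab, 23 mm above the top of the seated cover and 12 mm below the tab's tip; at rest at x -36, y 0, z 90 mm in the base's frame. Keep the presser at least 15 mm above the seated cover, whose front end springs up 12 mm when released.
- cover: Off-white cover plate, 130 (x) x 96 (y) x 5 (z) mm, 0.1 kg, green rib on top. Origin: centre of its underside; x as the base's, z up. Seated, its origin is at about x 15, y 0, z 62 mm in the base's frame. Its slot for the tab: x -53 to -29 mm, 30 mm wide. Released, its front (-x) end stands 12 mm up on two spring pins, the rear still on its seat; it then lifts straight up.
- cover_rib (a point): Middle of the green grip rib on the cover: at x 10, y 0, z 18 mm in the cover's frame. The rib is 60 mm long (x), 14 mm wide (y: grip across this) and 26 mm tall (z 5 to 31 mm).
- cover_front (a point): Middle of the lower front (-x) edge of the cover, at x -65, y 0, z 0 mm in the cover's frame. In the base's frame its z is about 62 mm while latched and about 74 mm when sprung loose.
- tray: Empty dark brown serving tray, 260 (x) x 220 (y) mm outside, rim 18 mm high and 6 mm thick, inner floor 6 mm above the table. Origin: centre of its underside. Fixed.
- cup_a: White paper cup, 68 mm wide, 78 mm tall, behind the pump base. Origin: centre of its foot. Leave it alone.
- cup_b: Same kind of cup, also behind the pump base. Leave it alone.
- cup_c: Same kind of cup, off to the side. Leave it alone.
- jug: Clear jug with a handle, 110 mm wide, 160 mm tall, off to the side. Origin: centre of its foot. Leave it alone.
- cell_a: Black spare battery with a copper-coloured upper part, standing upright, 26 mm wide, 50 mm tall, near the robot. Origin: centre of its foot. Leave it alone.
- cell_b: The other spare battery, the same. Leave it alone.
- spoon: Steel spoon lying at the side, origin under its middle. Leave it alone.
Things that resemble listed ones, but are neither listed nor needed, are in the scene too. What is meant by the cover is not purple or turquoise, and is the smaller of those in its own colour.

How it is judged:
By the outcome, as a careful person would: the job done as asked, in the order asked, and still so for the second after the job is handed in, with the robot touching nothing.
It also fails if it takes over 72 s, if anything falls off the work surface, if the arm or the gripper's body presses on something with over 40 N, if the wrist force passes 120 N, or if a joint passes its speed limit or range.

## Working session

There is one attempt and no reset: what is moved stays moved. The work goes in short steps, Python scripts to look and compute and a tool call to move; the robot and the scene stay as the last step left them, time stands still between calls to the robot, and variables do not carry over. Pictures are saved under pics/ and viewed, at most 10 in all, crops included, and the job is handed in when it is done.

Besides the shell and the picture viewer there is one more tool, called after "Emit:" by a JSON object that holds its "method" and its "body", one argument or row to a line. servo_tool: Moves the arm, as the interface text tells. Its arguments: {"type":"object","properties":{"moves":{"type":"array"}},"required":["moves"]}

```bash
ls; mkdir -p pics; python3 - <<'E'
from plant import manip
import cv2,pickle
for n in("scene","top"):
    f=manip.grab_frame(n);cv2.imwrite(f"pics/{n}0.png",f["image"]);pickle.dump(f,open(f"{n}0.pkl","wb"));print(n,f["mtx"],f["eye"],f["rotation"])
print(manip.state(),manip.tcp_to_tips)
E
```

```text
pics
scene [[578.01365876   0.         314.83974835]
 [  0.         578.01365876 238.20556406]
 [  0.           0.           1.        ]] [ 1.15268808 -0.90400113  0.86588981] [-0.43894723  0.84210141  0.28189967 -0.13683247]
top [[442.87864563   0.         321.44595015]
 [  0.         442.87864563 237.41924453]
 [  0.           0.           1.        ]] [ 0.44101957 -0.01107848  1.09590775] [ 0.03769869 -0.701628    0.71123964 -0.02085988]
{'time': 0.1, 'joint_pos': array([ 1.02099690e+00,  5.33108181e-02,  1.61416427e+00, -2.00522849e-05,
        1.47598286e+00, -1.19007056e-01]), 'joint_vel': array([ 4.28681884e-04, -1.33790130e-03, -1.22142057e-03,  1.11513560e-03,
        2.77069155e-05, -6.36574104e-04]), 'joint_efforts': array([-3.23204249e-04, -3.94906998e+01, -3.71360207e+01, -1.72744312e-04,
        3.95950279e-03,  1.08512069e-05]), 'tool_pos': array([0.26072033, 0.56743215, 0.24416901]), 'tool_rot': array([-2.96672472e-04,  2.13733444e-01,  9.76891573e-01, -8.84259701e-04]), 'contact_force': array([0.04363125, 0.73817255, 0.64857819]), 'ft_torque': array([-0.05026507, -0.0050569 , -0.02514523]), 'grasp_force': 0.0, 'gripper_width': 1.0027031477116988} 0.014
```

View pics/top0.png

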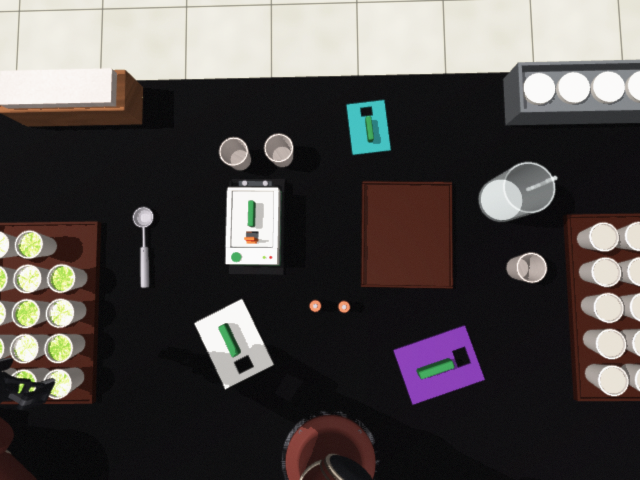

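View pics/scene0.png

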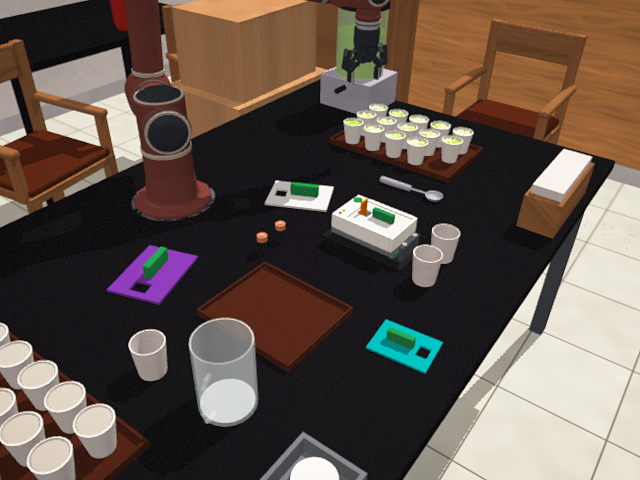

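The top view shows image up as world +x and left as +y. The pump is at about (253,225), with its tab at (251,238) and rib at (251,213). The empty tray is at (407,234). The larger off-white cover at (233,343) is a decoy. I'll zoom in on the pump.

```bash
cat > h.py <<'E'
import numpy as np,cv2,pickle
from scipy.spatial.transform import Rotation as R
def rot(q): return R.from_quat([q[1],q[2],q[3],q[0]])
def p2w(f,uv,z):
    d=rot(f["rotation"]).apply(np.linalg.inv(f["mtx"])@[*uv,1]); e=np.array(f["eye"]); return e+d*(z-e[2])/d[2]
def w2p(f,p):
    c=f["mtx"]@rot(f["rotation"]).inv().apply(np.array(p)-f["eye"]); return c[:2]/c[2]
def blob(f,box,lo,hi):
    x0,y0,x1,y1=box; m=cv2.inRange(cv2.cvtColor(f["image"][y0:y1,x0:x1],cv2.COLOR_BGR2HSV),lo,hi)
    v,u=np.nonzero(m); P=np.c_[u+x0,v+y0].astype(np.float32); return P
E
python3 - <<'E'
from h import *
f=pickle.load(open("top0.pkl","rb"));s=pickle.load(open("scene0.pkl","rb"))
a=cv2.resize(f["image"][170:280,215:295],None,fx=5,fy=5,interpolation=cv2.INTER_CUBIC)
b=cv2.resize(s["image"][185:270,320:425],None,fx=3.7,fy=5,interpolation=cv2.INTER_CUBIC)
c=np.zeros((550,800,3),np.uint8);c[:550,:400]=a;c[:425,400:400+b.shape[1]]=b[:425,:400];cv2.imwrite("pics/c.png",c)
for n,b,lo,hi in(("tab",(235,220,270,250),(3,150,80),(18,255,255)),("rib",(235,190,270,230),(50,100,40),(80,255,255)),("tray",(355,175,460,295),(0,90,30),(15,255,255)),("white",(220,180,285,270),(0,0,170),(180,60,255))):
    P=blob(f,b,lo,hi);print(n,len(P),P.min(0),P.max(0),cv2.minAreaRect(P))
    if n=="tray": print(p2w(f,cv2.minAreaRect(P)[0],.018),[p2w(f,q,.018).round(3) for q in cv2.boxPoints(cv2.minAreaRect(P))])
    if n=="white": print([p2w(f,q,.076).round(3) for q in cv2.boxPoints(cv2.minAreaRect(P))])
    if n=="rib": print([p2w(f,q,.099).round(3) for q in cv2.boxPoints(cv2.minAreaRect(P))])
    if n=="tab": print([p2w(f,q,.108).round(3) for q in cv2.boxPoints(cv2.minAreaRect(P))])
E
```

```text
tab 61 [245. 237.] [256. 242.] ((250.5, 239.5), (5.0, 11.0), 90.0)
[array([0.527, 0.184, 0.108]), array([0.526, 0.159, 0.108]), array([0.515, 0.159, 0.108]), array([0.515, 0.184, 0.108])]
rib 152 [248. 201.] [254. 225.] ((251.0, 213.0), (24.0, 6.0), 90.0)
[array([0.61 , 0.179, 0.099]), array([0.61 , 0.165, 0.099]), array([0.555, 0.165, 0.099]), array([0.555, 0.179, 0.099])]
tray 9756 [361. 181.] [452. 288.] ((406.5, 234.5), (107.0, 91.0), 90.0)
[ 0.53480883 -0.19300015  0.018     ] [array([ 0.669, -0.085,  0.018]), array([ 0.665, -0.308,  0.018]), array([ 0.404, -0.298,  0.018]), array([ 0.407, -0.08 ,  0.018])]
white 3474 [226. 181.] [278. 263.] ((252.0, 222.0), (82.0, 52.0), 90.0)
[array([0.662, 0.235, 0.076]), array([0.66 , 0.113, 0.076]), array([0.468, 0.114, 0.076]), array([0.47 , 0.234, 0.076])]
```

View pics/c.png

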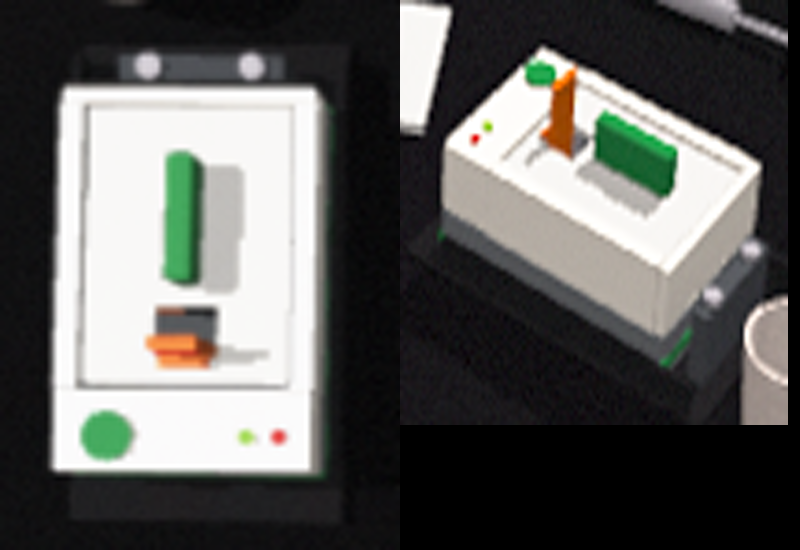

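```bash
python3 - <<'E'
from h import *
from scipy.optimize import least_squares
f=pickle.load(open("top0.pkl","rb"));s=pickle.load(open("scene0.pkl","rb"))
T=lambda x,y:(215+(x+.5)/5-.5,170+(y+.5)/5-.5); S=lambda x,y:(320+(x-400+.5)/3.7-.5,185+(y+.5)/5-.5)
C=[("tFL",f,T(52,470),(-90,60,70)),("tFR",f,T(312,472),(-90,-60,70)),("tRL",f,T(62,88),(90,60,70)),("tRR",f,T(318,88),(90,-60,70)),
("ribF",f,T(180,275),(-5,0,93)),("ribR",f,T(180,152),(55,0,93)),("tab",f,T(178,343),(-33,0,102)),
("sFR",s,S(444,143),(-90,-60,70)),("sFL",s,S(543,48),(-90,60,70)),("sRL",s,S(760,165),(90,60,70)),("sRR",s,S(665,268),(90,-60,70)),("stab",s,S(565,78),(-33,0,102))]
def w(p,b): 
    c,k=np.cos(p[2]),np.sin(p[2]);b=np.array(b)/1e3
    return [p[0]+c*b[0]-k*b[1],p[1]+k*b[0]+c*b[1],.006+b[2]]
for sel in (C,C[:7],C[7:]):
    r=least_squares(lambda p:np.concatenate([w2p(F,w(p,b))-uv for _,F,uv,b in sel]),[.56,.17,0])
    print(r.x[:2].round(4),np.degrees(r.x[2]).round(2));print([(c[0],*q.round(1)) for c,q in zip(sel,r.fun.reshape(-1,2))])
    for b in ((-36,0,90),(25,0,80)): print(b,np.round(w(r.x,b),4))
E
```

```text
[0.5571 0.1737] -1.28
[('tFL', np.float64(0.3), np.float64(-0.0)), ('tFR', np.float64(0.1), np.float64(0.0)), ('tRL', np.float64(0.5), np.float64(-0.5)), ('tRR', np.float64(0.3), np.float64(-0.2)), ('ribF', np.float64(-0.4), np.float64(1.5)), ('ribR', np.float64(0.2), np.float64(-0.0)), ('tab', np.float64(-1.0), np.float64(-0.1)), ('sFR', np.float64(-0.4), np.float64(-0.1)), ('sFL', np.float64(-0.3), np.float64(-0.0)), ('sRL', np.float64(0.4), np.float64(0.1)), ('sRR', np.float64(0.9), np.float64(0.9)), ('stab', np.float64(-0.2), np.float64(-0.1))]
(-36, 0, 90) [0.5211 0.1745 0.096 ]
(25, 0, 80) [0.5821 0.1732 0.086 ]
[0.5573 0.1737] -1.03
[('tFL', np.float64(0.5), np.float64(-0.0)), ('tFR', np.float64(0.3), np.float64(-0.2)), ('tRL', np.float64(0.3), np.float64(-0.5)), ('tRR', np.float64(0.1), np.float64(-0.4)), ('ribF', np.float64(-0.4), np.float64(1.4)), ('ribR', np.float64(0.1), np.float64(-0.1)), ('tab', np.float64(-1.0), np.float64(-0.2))]
(-36, 0, 90) [0.5214 0.1743 0.096 ]
(25, 0, 80) [0.5823 0.1732 0.086 ]
[0.5564 0.1743] -1.79
[('sFR', np.float64(-0.4), np.float64(-0.5)), ('sFL', np.float64(-0.1), np.float64(-0.3)), ('sRL', np.float64(0.3), np.float64(0.1)), ('sRR', np.float64(0.4), np.float64(0.8)), ('stab', np.float64(-0.2), np.float64(-0.3))]
(-36, 0, 90) [0.5204 0.1755 0.096 ]
(25, 0, 80) [0.5814 0.1736 0.086 ]
```

```bash
cat >> h.py <<'E'
def plan(pos,yaw,grip,step=45):
    "rows to a tool-down pose whose tool y lies at yaw from world y, from the measured pose"
    from plant import manip
    s=manip.state(); q=rot(s["tool_rot"]); p=np.array(s["tool_pos"]); y=np.radians(yaw)
    g=R.from_matrix(np.c_[[-np.cos(y),-np.sin(y),0],[-np.sin(y),np.cos(y),0],[0,0,-1]])
    v=(q.inv()*g).as_rotvec(degrees=True); d=(np.array(pos)-p)*1e3
    n=int(np.ceil(max(np.linalg.norm(d)/step,np.linalg.norm(v)/9)))
    for i in range(n):
        k=q*R.from_rotvec(v*i/n,degrees=True); print([*(k.inv().apply(d/n)).round(1).tolist(),*(v/n).round(2).tolist(),grip],end=",")
    print()
E
python3 -c "
from h import *
plan((.475,.1752,.2),-1.2,0)"
```

```text
[-35.9, -26.7, 4.5, -0.01, -0.0, -2.35, 0],[-34.7, -28.1, 4.5, -0.01, -0.0, -2.35, 0],[-33.5, -29.5, 4.5, -0.01, -0.0, -2.35, 0],[-32.3, -30.9, 4.4, -0.01, -0.0, -2.35, 0],[-31.0, -32.2, 4.4, -0.01, -0.0, -2.35, 0],[-29.7, -33.4, 4.4, -0.01, -0.0, -2.35, 0],[-28.3, -34.6, 4.4, -0.01, -0.0, -2.35, 0],[-26.8, -35.7, 4.4, -0.01, -0.0, -2.35, 0],[-25.3, -36.8, 4.4, -0.01, -0.0, -2.35, 0],[-23.8, -37.8, 4.4, -0.01, -0.0, -2.35, 0],
```

Emit:
{"method": "servo_tool", "body": {
  "moves": [
    [[-36,-26.5,4.5,0,0,-2.35,0],[-34.5,-28,4.5,0,0,-2.35,0],[-33.5,-29.5,4.5,0,0,-2.35,0],[-32.5,-31,4.5,0,0,-2.35,0],[-31,-32,4.5,0,0,-2.35,0],[-29.5,-33.5,4.5,0,0,-2.35,0],[-28.5,-34.5,4.5,0,0,-2.35,0],[-27,-35.5,4.5,0,0,-2.35,0],[-25.5,-37,4.5,0,0,-2.35,0],[-24,-38,4.5,0,0,-2.35,0],[0,0,0,0,0,0,0],[0,0,0,0,0,0,0]]
  ]
}}

```text
time: 1.6
tool_pos: [0.4758, 0.1761, 0.2]
tool_rot: [-0.0, 0.011, 1.0, 0.0]
contact_force: [-0.5, -0.8, 0.6]
gripper_width: -0.003
grasp_force: 0.0
```

```bash
python3 -c "
from h import *
from plant import manip
s=manip.state();print(s['tool_pos'],s['tool_rot'],s['contact_force'],s['gripper_width'])
plan((.48,.1752,.108),-1.2,0)"
```

```text
[0.47576209 0.17607213 0.19995439] [-4.57790472e-04  1.06427647e-02  9.99943252e-01  1.24871990e-04] [-0.48037382 -0.77076283  0.60994167] -0.0027775813605074836
[-1.4, -0.3, 30.7, 0.0, -0.02, -0.01, 0],[-1.4, -0.3, 30.7, 0.0, -0.02, -0.01, 0],[-1.4, -0.3, 30.7, 0.0, -0.02, -0.01, 0],
```

Go down, then move in to about 10 mm short of the expected contact.

Emit:
{"method": "servo_tool", "body": {
  "moves": [
    [[-1.5,-0.5,31,0,0,0,0],[-1.5,-0.5,31,0,0,0,0],[-1.5,0,30,0,0,0,0],[0,0,0,0,0,0,0],[0,0,0,0,0,0,0],[-8,0,0,0,0,0,0],[0,0,0,0,0,0,0],[0,0,0,0,0,0,0]]
  ]
}}

```text
time: 2.6
tool_pos: [0.4891, 0.1747, 0.1089]
tool_rot: [0.0, 0.01, 1.0, 0.0]
contact_force: [0.4, 0.8, -0.4]
gripper_width: 0.004
grasp_force: 0.0
```

```bash
cat > pic.py <<'E'
import sys
from h import *
from plant import manip
f=manip.grab_frame("top");s=manip.grab_frame("scene");n=sys.argv[1]
pickle.dump((f,s),open(n+".pkl","wb"))
a=cv2.resize(f["image"][170:280,215:295],None,fx=5,fy=5,interpolation=cv2.INTER_CUBIC)
b=cv2.resize(s["image"][170:270,320:425],None,fx=3.8,fy=3.8,interpolation=cv2.INTER_CUBIC)
c=np.zeros((550,800,3),np.uint8);c[:,:400]=a;c[:380,400:400+b.shape[1]]=b;cv2.imwrite(f"pics/{n}.png",c)
E
python3 pic.py d
```

```text
(no output)
```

View pics/d.png

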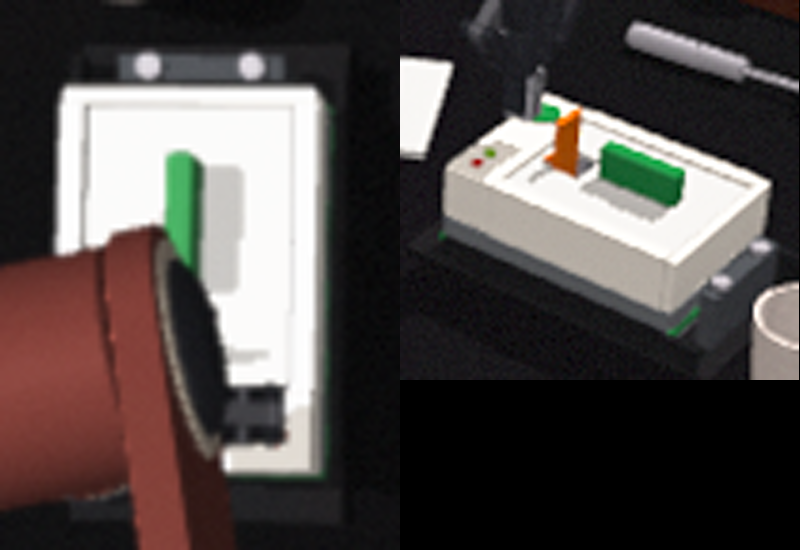

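The fingertips stand in front of the tab and clear of it: fingers at (530,110) and tab at (567,140) in the right-hand crop. Next I advance gently to feel for contact.

Emit:
{"method": "servo_tool", "body": {
  "moves": [
    [[-2,0,0,0,0,0,0],[-2,0,0,0,0,0,0],[-2,0,0,0,0,0,0],[-2,0,0,0,0,0,0],[-2,0,0,0,0,0,0],[-2,0,0,0,0,0,0],[-2,0,0,0,0,0,0],[-2,0,0,0,0,0,0],[-1,0,0,0,0,0,0],[0,0,0,0,0,0,0]]
  ]
}}

```text
time: 3.95
tool_pos: [0.5056, 0.1743, 0.1083]
tool_rot: [-0.0, 0.01, 1.0, 0.0]
contact_force: [-0.2, 0.2, -0.1]
gripper_width: 0.004
grasp_force: 0.0
```

Emit:
{"method": "servo_tool", "body": {
  "moves": [
    [[-1,0,0,0,0,0,0],[-1,0,0,0,0,0,0],[0,0,0,0,0,0,0]]
  ]
}}

```text
time: 4.32
tool_pos: [0.5077, 0.1743, 0.1084]
tool_rot: [0.0, 0.01, 1.0, 0.0]
contact_force: [-0.4, -0.1, -0.3]
gripper_width: 0.007
grasp_force: 0.0
```

Emit:
{"method": "servo_tool", "body": {
  "moves": [
    [[-1,0,0,0,0,0,0],[-1,0,0,0,0,0,0],[0,0,0,0,0,0,0]]
  ]
}}

```text
time: 4.7
tool_pos: [0.5097, 0.1742, 0.1083]
tool_rot: [0.0, 0.01, 1.0, 0.0]
contact_force: [0.1, -0.2, 0.3]
gripper_width: 0.003
grasp_force: 0.0
```

Emit:
{"method": "servo_tool", "body": {
  "moves": [
    [[-1,0,0,0,0,0,0],[-1,0,0,0,0,0,0],[0,0,0,0,0,0,0]]
  ]
}}

```text
time: 5.08
tool_pos: [0.5112, 0.1742, 0.1083]
tool_rot: [-0.001, 0.01, 1.0, -0.0]
contact_force: [-4.1, -0.1, 2.4]
gripper_width: -0.003
grasp_force: 1.5
```

Emit:
{"method": "servo_tool", "body": {
  "moves": [
    [[-1,0,0,0,0,0,0],[-1,0,0,0,0,0,0],[0,0,0,0,0,0,0]]
  ]
}}

```text
time: 5.45
tool_pos: [0.5136, 0.1742, 0.1082]
tool_rot: [-0.0, 0.01, 1.0, 0.0]
contact_force: [-3.8, 0.2, 2.4]
gripper_width: 0.003
grasp_force: 1.4
```

Contact came at TCP x of about 0.510, as predicted, and the base is now sliding in its free play. I'll keep to small steps.

Emit:
{"method": "servo_tool", "body": {
  "moves": [
    [[-1,0,0,0,0,0,0],[-1,0,0,0,0,0,0],[0,0,0,0,0,0,0]]
  ]
}}

```text
time: 5.82
tool_pos: [0.5157, 0.1741, 0.1083]
tool_rot: [0.0, 0.01, 1.0, 0.0]
contact_force: [-3.3, 0.1, 1.6]
gripper_width: -0.008
grasp_force: 1.3
```

Emit:
{"method": "servo_tool", "body": {
  "moves": [
    [[-1,0,0,0,0,0,0],[-1,0,0,0,0,0,0],[0,0,0,0,0,0,0]]
  ]
}}

```text
time: 6.2
tool_pos: [0.5177, 0.1741, 0.1083]
tool_rot: [0.0, 0.01, 1.0, 0.0]
contact_force: [-2.8, 0.4, 0.4]
gripper_width: 0.005
grasp_force: 1.3
```

Emit:
{"method": "servo_tool", "body": {
  "moves": [
    [[-1,0,0,0,0,0,0],[-1,0,0,0,0,0,0],[0,0,0,0,0,0,0]]
  ]
}}

```text
time: 6.58
tool_pos: [0.5197, 0.1741, 0.1083]
tool_rot: [0.0, 0.01, 1.0, 0.0]
contact_force: [-3.0, 0.3, 1.1]
gripper_width: 0.002
grasp_force: 1.3
```

Emit:
{"method": "servo_tool", "body": {
  "moves": [
    [[-1,0,0,0,0,0,0],[-1,0,0,0,0,0,0],[0,0,0,0,0,0,0]]
  ]
}}

```text
time: 6.95
tool_pos: [0.5215, 0.174, 0.1083]
tool_rot: [-0.0, 0.01, 1.0, -0.0]
contact_force: [-4.6, 0.6, 2.1]
gripper_width: 0.005
grasp_force: 2.1
```

Emit:
{"method": "servo_tool", "body": {
  "moves": [
    [[-1,0,0,0,0,0,0],[0,0,0,0,0,0,0]]
  ]
}}

```text
time: 7.2
tool_pos: [0.5224, 0.174, 0.1083]
tool_rot: [-0.0, 0.01, 1.0, -0.0]
contact_force: [-5.5, -0.0, 1.4]
gripper_width: -0.002
grasp_force: 2.5
```

Emit:
{"method": "servo_tool", "body": {
  "moves": [
    [[-1,0,0,0,0,0,0],[0,0,0,0,0,0,0]]
  ]
}}

```text
time: 7.45
tool_pos: [0.5234, 0.1739, 0.1082]
tool_rot: [-0.0, 0.01, 1.0, -0.0]
contact_force: [-6.0, 0.4, 3.7]
gripper_width: -0.001
grasp_force: 2.7
```

Emit:
{"method": "servo_tool", "body": {
  "moves": [
    [[-0.7,0,0,0,0,0,0],[0,0,0,0,0,0,0]]
  ]
}}

```text
time: 7.7
tool_pos: [0.5239, 0.174, 0.1082]
tool_rot: [-0.001, 0.01, 1.0, -0.0]
contact_force: [-5.8, -0.6, 2.7]
gripper_width: 0.006
grasp_force: 3.0
```

Emit:
{"method": "servo_tool", "body": {
  "moves": [
    [[-0.7,0,0,0,0,0,0],[0,0,0,0,0,0,0]]
  ]
}}

```text
time: 7.95
tool_pos: [0.5244, 0.174, 0.1082]
tool_rot: [-0.001, 0.01, 1.0, -0.0]
contact_force: [-6.2, -0.8, 3.6]
gripper_width: -0.003
grasp_force: 3.3
```

```bash
python3 pic.py e; python3 - <<'E'
from h import *
d=pickle.load(open("d.pkl","rb"))[1]["image"];e=pickle.load(open("e.pkl","rb"))[1]["image"]
for n,i in(("d",d),("e",e)):
    F={"image":i};P=blob(F,(370,195,410,232),(50,100,40),(80,255,255));print(n,len(P),P.mean(0))
E
```

```text
d 220 [383.2409  215.27727]
e 221 [386.46606 216.53394]
```

Emit:
{"method": "servo_tool", "body": {
  "moves": [
    [[-0.7,0,0,0,0,0,0],[0,0,0,0,0,0,0]]
  ]
}}

```text
time: 8.3
tool_pos: [0.525, 0.1739, 0.1082]
tool_rot: [-0.001, 0.01, 1.0, -0.0]
contact_force: [-6.9, -0.5, 4.7]
gripper_width: -0.001
grasp_force: 3.6
```

Emit:
{"method": "servo_tool", "body": {
  "moves": [
    [[-0.7,0,0,0,0,0,0],[0,0,0,0,0,0,0]]
  ]
}}

```text
time: 8.55
tool_pos: [0.5256, 0.1739, 0.1082]
tool_rot: [-0.001, 0.01, 1.0, -0.0]
contact_force: [-7.0, 0.3, 3.8]
gripper_width: 0.002
grasp_force: 3.7
```

Emit:
{"method": "servo_tool", "body": {
  "moves": [
    [[-0.5,0,0,0,0,0,0],[0,0,0,0,0,0,0]]
  ]
}}

```text
time: 8.8
tool_pos: [0.5261, 0.1739, 0.1082]
tool_rot: [-0.001, 0.01, 1.0, -0.0]
contact_force: [-7.1, 0.2, 3.7]
gripper_width: -0.003
grasp_force: 3.9
```

```bash
cat > chk.py <<'E'
from h import *
from plant import manip
F=manip.grab_frame("scene");P=blob(F,(370,180,415,235),(50,100,40),(80,255,255));print(len(P),P.mean(0),P.min(0),P.max(0))
s0=np.array([.5818,.1735,.086])
for dx in(0,.01,.014):print(dx,w2p(F,s0+[dx,0,0]),w2p(F,s0+[dx,0,.005]))
s=manip.state();print(s["tool_pos"],s["contact_force"],s["time"])
E
python3 chk.py
```

```text
219 [386.38812 216.46118] [376. 209.] [397. 224.]
0 [382.82471906 215.35723687] [382.99590681 213.66532686]
0.01 [386.29615849 216.71281377] [386.47493089 215.01798242]
0.014 [387.69123259 217.25758208] [387.87306622 215.56158186]
[0.52606753 0.17390902 0.10818876] [-6.61181561 -0.01694305  3.06100593] 8.85
```

The base slid about 9.5 mm and sits on its stop. The tab is bent about 6 mm at 7 N and still latched.

Emit:
{"method": "servo_tool", "body": {
  "moves": [
    [[-0.7,0,0,0,0,0,0],[0,0,0,0,0,0,0]]
  ]
}}

```text
time: 9.1
tool_pos: [0.5267, 0.1739, 0.1082]
tool_rot: [-0.001, 0.01, 1.0, -0.0]
contact_force: [-7.4, 0.4, 3.6]
gripper_width: -0.001
grasp_force: 4.0
```

Emit:
{"method": "servo_tool", "body": {
  "moves": [
    [[-0.7,0,0,0,0,0,0],[0,0,0,0,0,0,0]]
  ]
}}

```text
time: 9.35
tool_pos: [0.5276, 0.1739, 0.1081]
tool_rot: [-0.001, 0.01, 1.0, -0.0]
contact_force: [-7.1, -0.1, 2.6]
gripper_width: -0.0
grasp_force: 3.4
```

```bash
python3 chk.py
```

```text
227 [387.24228 214.97797] [377. 206.] [398. 224.]
0 [382.82471906 215.35723687] [382.99590681 213.66532686]
0.01 [386.29615849 216.71281377] [386.47493089 215.01798242]
0.014 [387.69123259 217.25758208] [387.87306622 215.56158186]
[0.52758447 0.17386704 0.10807092] [-6.81114278  0.05211911  3.86899241] 9.4
```

The rib centre rose about 1.7 px, which is about 5 mm and matches a front end 12 mm up, so the cover is released. I back off.

Emit:
{"method": "servo_tool", "body": {
  "moves": [
    [[4,0,0,0,0,0,0],[8,0,0,0,0,0,0],[10,0,0,0,0,0,0],[10,0,0,0,0,0,0],[0,0,-20,0,0,0,0],[0,0,-40,0,0,0,0],[0,0,-40,0,0,0,40],[0,0,0,0,0,0,40]]
  ]
}}

```text
time: 10.4
tool_pos: [0.4984, 0.175, 0.2131]
tool_rot: [0.005, 0.01, 1.0, 0.001]
contact_force: [-1.2, 0.2, 0.3]
gripper_width: 0.418
grasp_force: 0.0
```

```bash
python3 chk.py; python3 pic.py g
```

```text
227 [387.24228 214.97797] [377. 206.] [398. 224.]
0 [382.82471906 215.35723687] [382.99590681 213.66532686]
0.01 [386.29615849 216.71281377] [386.47493089 215.01798242]
0.014 [387.69123259 217.25758208] [387.87306622 215.56158186]
[0.49715877 0.17473929 0.21048446] [ 1.03049417 -0.71355346 -0.0423758 ] 10.45
```

View pics/g.png

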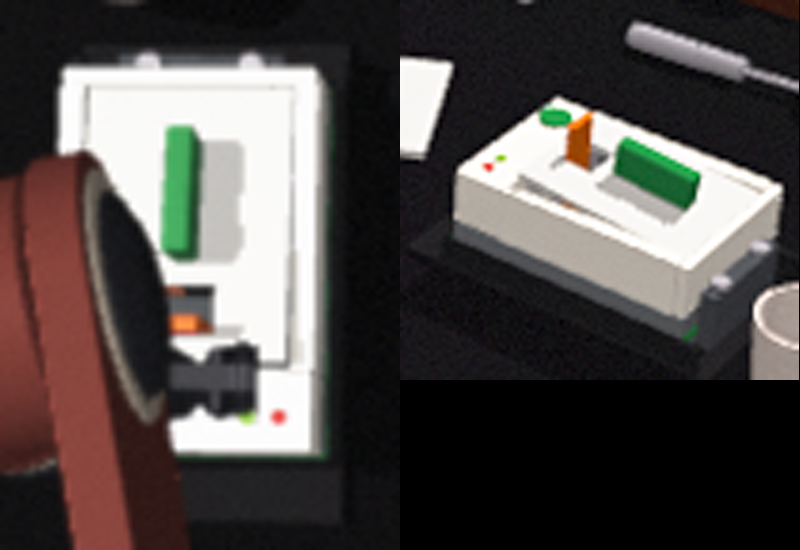

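The cover's front end has sprung up: the gap is visible at (560,195) in the right-hand crop, and the rib in the left crop runs from (181,125) to (181,257). Next I plan the grasp with the tool tilted 5.3° to match the cover.

```bash
python3 - <<'E'
from h import *
f,s=pickle.load(open("g.pkl","rb"))
P=blob(f,(235,185,270,225),(50,100,40),(80,255,255));c=(P.min(0)+P.max(0))/2
print(P.min(0),P.max(0),p2w(f,c,.100), w2p(f,[.593,.1732,.1]),w2p(s,[.593,.1732,.091]))
plan((.593,.1732,.18),-1.2,40)
E
```

```text
[248. 196.] [254. 220.] [0.59348826 0.17183527 0.1       ] [250.40334693 208.22200681] [386.83176222 215.23304452]
[-32.5, 0.3, 9.1, -0.01, -0.02, 0.01, 40],[-32.5, 0.3, 9.1, -0.01, -0.02, 0.01, 40],[-32.5, 0.3, 9.1, -0.01, -0.02, 0.01, 40],
```

Emit:
{"method": "servo_tool", "body": {
  "moves": [
    [[-32.5,0,9,0,1.8,0,40],[-32.5,0,9,0,1.8,0,40],[-32.5,0,9,0,1.7,0,40],[0,0,0,0,0,0,40],[0,0,0,0,0,0,40],[0,0,0,0,0,0,40]]
  ]
}}

```text
time: 11.3
tool_pos: [0.592, 0.1727, 0.1785]
tool_rot: [-0.046, 0.01, 0.999, 0.0]
contact_force: [-0.8, 0.0, -0.0]
gripper_width: 0.473
grasp_force: 0.0
```

```bash
python3 -c "
from h import *
from plant import manip
s=manip.state();q=rot(s['tool_rot']);print(s['tool_pos'],q.as_matrix().round(3),q.inv().apply(np.array([.593,.173,.093])-s['tool_pos'])*1e3)"
```

```text
[0.59198019 0.17268272 0.17851341] [[-0.996  0.02  -0.092]
 [ 0.02   1.     0.002]
 [ 0.092  0.    -0.996]] [-8.89294689  0.33380482 85.05579125]
```

Emit:
{"method": "servo_tool", "body": {
  "moves": [
    [[-9,0.3,20,0,0,0,40],[0,0,30,0,0,0,40],[0,0,20,0,0,0,40],[0,0,10,0,0,0,40],[0,0,5,0,0,0,40],[0,0,0,0,0,0,40],[0,0,0,0,0,0,40]]
  ]
}}

```text
time: 12.18
tool_pos: [0.5947, 0.1729, 0.0939]
tool_rot: [-0.045, 0.01, 0.999, 0.001]
contact_force: [-0.1, 1.1, 0.1]
gripper_width: 0.472
grasp_force: 0.0
```

Emit:
{"method": "servo_tool", "body": {
  "moves": [
    [[0,0,0,0,0,0,25],[0,0,0,0,0,0,20],[0,0,0,0,0,0,15],[0,0,0,0,0,0,10],[0,0,0,0,0,0,0],[0,0,0,0,0,0,0],[0,0,0,0,0,0,0]]
  ]
}}

```text
time: 13.05
tool_pos: [0.5942, 0.1729, 0.0932]
tool_rot: [-0.046, 0.01, 0.999, 0.001]
contact_force: [0.3, 0.4, 3.4]
gripper_width: 0.149
grasp_force: 58.8
```

Rib gripped. Lifting straight up, gently at first.

Emit:
{"method": "servo_tool", "body": {
  "moves": [
    [[0.2,0,-2,0,0,0,0],[0.3,0,-3,0,0,0,0],[0.5,0,-5,0,0,0,0],[0,0,0,0,0,0,0]]
  ]
}}

```text
time: 13.55
tool_pos: [0.5943, 0.1729, 0.1034]
tool_rot: [-0.046, 0.01, 0.999, 0.001]
contact_force: [-0.1, -0.2, -0.5]
gripper_width: 0.152
grasp_force: 58.5
```

Emit:
{"method": "servo_tool", "body": {
  "moves": [
    [[0.9,0,-10,0,0,0,0],[1.8,0,-20,0,0,0,0],[2.8,0,-30,0,0,0,0],[2.8,0,-30,0,0,0,0],[1.8,0,-20,0,0,0,0],[0,0,0,0,-2.6,0,0],[0,0,0,0,-2.7,0,0],[0,0,0,0,0,0,0],[0,0,0,0,0,0,0]]
  ]
}}

```text
time: 14.68
tool_pos: [0.594, 0.1728, 0.2136]
tool_rot: [-0.0, 0.01, 1.0, 0.0]
contact_force: [1.0, -0.4, -1.6]
gripper_width: 0.15
grasp_force: 58.5
```

```bash
python3 - <<'E'
from h import *
from plant import manip
s=manip.grab_frame("scene");cv2.imwrite("pics/h.png",cv2.resize(s["image"][60:300,200:520],None,fx=2.4,fy=2.4))
plan((.535,-.193,.19),-1.2,0)
E
```

```text
[5.7, -40.8, 2.6, -0.0, -0.0, 0.0, 0],[5.7, -40.8, 2.6, -0.0, -0.0, 0.0, 0],[5.7, -40.8, 2.6, -0.0, -0.0, 0.0, 0],[5.7, -40.8, 2.6, -0.0, -0.0, 0.0, 0],[5.7, -40.8, 2.6, -0.0, -0.0, 0.0, 0],[5.7, -40.8, 2.6, -0.0, -0.0, 0.0, 0],[5.7, -40.8, 2.6, -0.0, -0.0, 0.0, 0],[5.7, -40.8, 2.6, -0.0, -0.0, 0.0, 0],[5.7, -40.8, 2.6, -0.0, -0.0, 0.0, 0],
```

View pics/h.png

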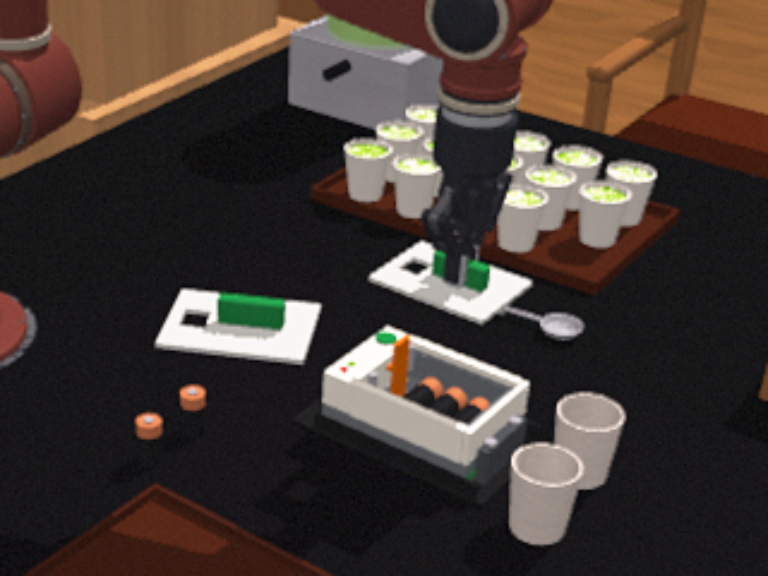

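The cover is held level by its rib at about (460,270), and the batteries show in the open bay. Now I carry it to the tray.

Emit:
{"method": "servo_tool", "body": {
  "moves": [
    [[2,-20,0,0,0,0,0],[5,-40,2,0,0,0,0],[6,-45,3,0,0,0,0],[6,-45,3,0,0,0,0],[6,-45,3,0,0,0,0],[6,-45,3,0,0,0,0],[6,-45,3,0,0,0,0],[4,-40,3,0,0,0,0],[2,-30,3,0,0,0,0],[0,-12,0,0,0,0,0],[0,0,0,0,0,0,0],[0,0,0,0,0,0,0]]
  ]
}}

```text
time: 16.23
tool_pos: [0.5435, -0.1925, 0.1904]
tool_rot: [0.0, 0.01, 1.0, 0.0]
contact_force: [0.2, -0.3, -0.4]
gripper_width: 0.15
grasp_force: 58.7
```

Emit:
{"method": "servo_tool", "body": {
  "moves": [
    [[0,0,20,0,0,0,0],[0,0,30,0,0,0,0],[0,0,30,0,0,0,0],[0,0,25,0,0,0,0],[0,0,15,0,0,0,0],[0,0,0,0,0,0,0],[0,0,0,0,0,0,0]]
  ]
}}

```text
time: 17.1
tool_pos: [0.5441, -0.1934, 0.0713]
tool_rot: [0.001, 0.01, 1.0, -0.0]
contact_force: [0.3, 0.1, -1.5]
gripper_width: 0.151
grasp_force: 58.7
```

```bash
python3 - <<'E'
from h import *
from plant import manip
s=manip.grab_frame("scene");cv2.imwrite("pics/i.png",cv2.resize(s["image"][180:400,130:410],None,fx=2.7,fy=2.7))
st=manip.state();print(st["tool_pos"],st["contact_force"])
plan((.543,-.193,.03),-1.2,0)
E
```

```text
[ 0.54435434 -0.19358988  0.07165553] [-0.85246095 -0.49353129 -1.83783409]
[1.5, 0.6, 41.7, -0.06, 0.12, 0.03, 0],
```

View pics/i.png

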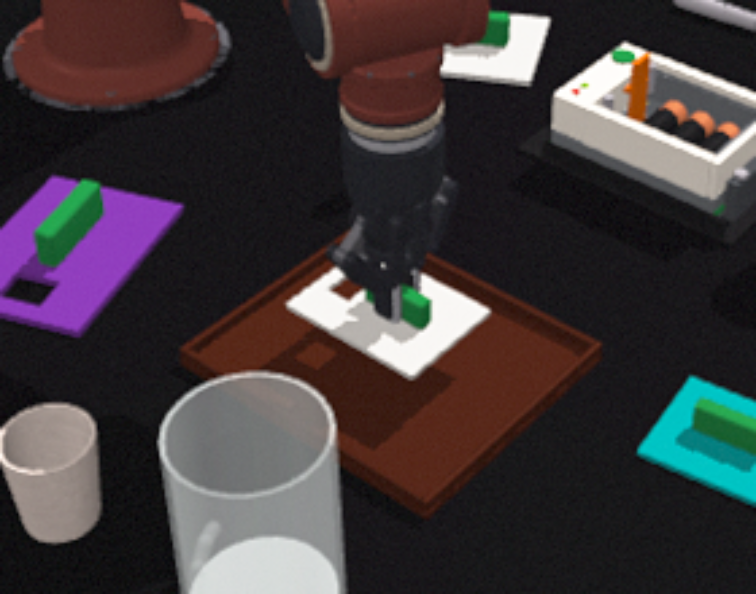

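The cover hangs level over the middle of the tray, with its centre at about (388,310) and its shadow inside the rim. I'll lower it.

Emit:
{"method": "servo_tool", "body": {
  "moves": [
    [[0,0,15,0,0,0,0],[0,0,15,0,0,0,0],[0,0,7,0,0,0,0],[0,0,3,0,0,0,0],[0,0,0,0,0,0,0],[0,0,0,0,0,0,0],[0,0,0,0,0,0,0]]
  ]
}}

```text
time: 18.02
tool_pos: [0.5438, -0.1934, 0.0308]
tool_rot: [0.0, 0.01, 1.0, -0.0]
contact_force: [-0.1, -0.4, -1.4]
gripper_width: 0.152
grasp_force: 58.7
```

Emit:
{"method": "servo_tool", "body": {
  "moves": [
    [[0,0,1,0,0,0,0],[0,0,1,0,0,0,0],[0,0,0,0,0,0,0],[0,0,0,0,0,0,0]]
  ]
}}

```text
time: 18.52
tool_pos: [0.5434, -0.1932, 0.0283]
tool_rot: [-0.0, 0.01, 1.0, 0.0]
contact_force: [-0.1, -0.4, -1.0]
gripper_width: 0.151
grasp_force: 58.7
```

Emit:
{"method": "servo_tool", "body": {
  "moves": [
    [[0,0,1,0,0,0,0],[0,0,0,0,0,0,0],[0,0,0,0,0,0,0]]
  ]
}}

```text
time: 18.9
tool_pos: [0.5434, -0.1932, 0.0273]
tool_rot: [-0.0, 0.01, 1.0, 0.0]
contact_force: [-0.2, -0.6, -0.6]
gripper_width: 0.153
grasp_force: 58.7
```

Emit:
{"method": "servo_tool", "body": {
  "moves": [
    [[0,0,0.7,0,0,0,0],[0,0,0,0,0,0,0],[0,0,0,0,0,0,0]]
  ]
}}

```text
time: 19.27
tool_pos: [0.5434, -0.1932, 0.0266]
tool_rot: [0.0, 0.01, 1.0, -0.0]
contact_force: [0.4, 0.4, -1.3]
gripper_width: 0.153
grasp_force: 58.7
```

Emit:
{"method": "servo_tool", "body": {
  "moves": [
    [[0,0,0.7,0,0,0,0],[0,0,0,0,0,0,0],[0,0,0,0,0,0,0]]
  ]
}}

```text
time: 19.65
tool_pos: [0.5435, -0.1933, 0.0261]
tool_rot: [0.0, 0.01, 1.0, -0.0]
contact_force: [-0.4, -0.3, 1.1]
gripper_width: 0.148
grasp_force: 58.9
```

Force is starting to rise.

Emit:
{"method": "servo_tool", "body": {
  "moves": [
    [[0,0,0.5,0,0,0,0],[0,0,0,0,0,0,0],[0,0,0,0,0,0,0]]
  ]
}}

```text
time: 20.02
tool_pos: [0.5434, -0.1933, 0.0259]
tool_rot: [-0.0, 0.01, 1.0, 0.0]
contact_force: [-3.8, 0.5, 4.4]
gripper_width: 0.154
grasp_force: 59.5
```

Emit:
{"method": "servo_tool", "body": {
  "moves": [
    [[0,0,0.3,0,0,0,0],[0,0,0,0,0,0,0],[0,0,0,0,0,0,0]]
  ]
}}

```text
time: 20.4
tool_pos: [0.5434, -0.1933, 0.0259]
tool_rot: [-0.0, 0.01, 1.0, 0.0]
contact_force: [-4.9, 1.3, 6.9]
gripper_width: 0.15
grasp_force: 59.8
```

Touched down. I open gradually, then rise.

Emit:
{"method": "servo_tool", "body": {
  "moves": [
    [[0,0,0,0,0,0,16],[0,0,0,0,0,0,20],[0,0,0,0,0,0,30],[0,0,0,0,0,0,40],[0,0,0,0,0,0,40],[0,0,-10,0,0,0,40],[0,0,-30,0,0,0,40],[0,0,-50,0,0,0,40],[0,0,-50,0,0,0,40],[0,0,0,0,0,0,40],[0,0,0,0,0,0,40]]
  ]
}}

```text
time: 21.78
tool_pos: [0.5433, -0.1932, 0.1653]
tool_rot: [0.0, 0.01, 1.0, -0.0]
contact_force: [-0.3, 0.4, 0.2]
gripper_width: 0.47
grasp_force: 0.0
```

```bash
python3 - <<'E'
from h import *
from plant import manip
s=manip.grab_frame("scene");cv2.imwrite("pics/j.png",cv2.resize(s["image"][130:400,100:460],None,fx=2.2,fy=2.2))
E
```

```text
(no output)
```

View pics/j.png

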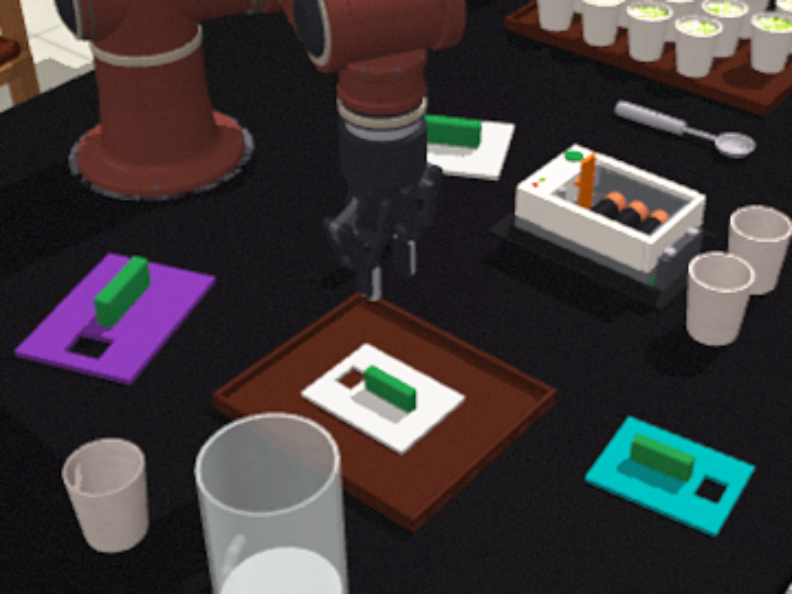

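The cover lies flat and rib up inside the tray, at about (383,398), and the gripper is clear of it.

```bash
python3 -c "
from plant import manip
print(manip.job_done())"
```

```text
the job is handed in; nothing more can be done
None
```

The battery bay is open and the cover lies flat and rib up in the brown tray; the highest force I read while pressing the tab was about 7–8 N, the robot was clear of everything, and I handed the job in at about 22 s.

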